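# Pack the last slide box flush and shut the drawer

### The job

Take the slide box off the sloping stand and pack it flat into the empty middle bay of the open drawer, so that it lies down on the bay's floor like its two neighbours and nothing stands above the drawer's rim. Let go of it, then feel across the tops with the fingertips, touching the left box, then the middle one, then the right one lightly to make sure all three are down. Finally push the drawer fully home past its catch, leaving the two packed boxes in their bays and not disturbing the other things on the bench.

Things in the scene. Friction and masses are not known exactly. Their poses are not given: they have to be found in the camera images.
- slide_box_new: The blue slide box to pack: shut, flat, 62 (x) x 98 (y) x 30 mm (z), 0.16 kg; thin trim may reach 3 mm past it in x. Origin: centre of its underside, z out of the lid. Starts on the stand's 30 degree slope, its 98 mm side running down the slope, its 62 mm width (the grasp) free at left and right. In the bay its 98 mm side runs along the drawer's travel, either way round.
- slide_box_left: An identical blue slide box already packed in the left bay (+y side, seen from the robot). Same origin and axes, its y along the drawer's travel; its top is 30 mm above its origin.
- slide_box_right: An identical blue slide box already packed in the right bay (-y side). Same origin and axes.
- stand: Fixed aluminium stand, 106 x 84 mm footprint: a plate 84 mm wide sloping 30 degrees, low end towards its -x (roughly the robot), with a lip 10 mm high at the low end and no sides; highest edge 71 mm above the bench. Origin on the bench under its middle, x uphill. It may stand to the robot's left or right.
- cabinet: Fixed white cabinet with two drawers, one above the other, 195 x 252 x 136 mm; origin at the centre of its underside, x from front to back. The grey lower drawer does not move; the upper one stands open towards -x. The top board's underside is 124 mm above the bench, 3 mm above the drawer's rim: a box that stands proud jams there.
- drawer (a joint): Upper drawer's slide, m: 0 = fully home, grows as it is drawn out towards the cabinet's -x; limit 0.155, starts 0.138 out. Pushing takes 1 to 2 N, and some 4 N more between 18 and 10 mm from home, where a sprung roller must be passed; within 10 mm of home the roller draws it in.
- bay_middle (a point): Centre of the floor of the empty middle bay of the upper drawer; moves with the drawer, axes as the cabinet's. Each bay is 104 mm (x) x 68 mm (y), its floor 87 mm above the bench. Neighbours leave no room for fingers beside a box below their tops: grip the box by its upper part and let it drop the last 10 to 20 mm in the bay.
- bay_left (a point): Centre of the floor of the left (+y) bay, 72 mm from the middle one. The drawer's outer rim is 34 mm above the bay floors, the 4 mm thick dividers between the bays 24 mm above them. A box lying on the floor has its top 4 mm below the rim.
- bay_right (a point): Centre of the floor of the right (-y) bay, 72 mm from the middle one.
- drawer_lip (a point): Middle of the front edge of the upper drawer's lip handle, an aluminium strip 120 mm long in y, 8 mm high, its centre 113 mm above the bench, 12 mm out from the grey front (244 mm wide, from 71 to 121 mm above the bench). Push here, or on the front, along the cabinet's +x.
- tube_box: Bystander: white microtube box 120 x 147 x 37 mm, origin centre of underside; stands on the side where the stand is not.
- cup_red: Bystander: lidded specimen cup, 59 mm across, 72 mm high, left of the cabinet.
- dish: Bystander: closed petri dish, 59 mm across, 15 mm high, right of the cabinet.
- timer: Bystander: bench timer 62 x 66 x 23 mm, right of the cabinet.
Things that resemble listed ones, but are neither listed nor needed, are in the scene too. Leave any pink or yellow look-alike of the slide_box_left alone.

How it is judged (in metres and radians):
On the way, in this order (a step that is already met when the one before it is completed fails the run):
1. the slide box is in the empty middle bay, down, and let go, the drawer still open (horizontal distance between slide_box_new and bay_middle below 0.009 m and z of slide_box_new in the frame of bay_middle between -0.004 and 0.012 m and angle between slide_box_new's own z axis and vertical below 0.07 rad and angle between the y axis of slide_box_new and the x axis of bay_middle, either way round below 0.1 rad and contact force between the fingers and slide_box_new below 0.05 N and value of joint drawer above 0.07 m), for 0.2 s.
2. the fingers touch the left box (contact force between the fingers and slide_box_left above 0.3 N and value of joint drawer above 0.07 m and horizontal distance between slide_box_new and bay_middle below 0.009 m and z of slide_box_new in the frame of bay_middle between -0.004 and 0.012 m and angle between slide_box_new's own z axis and vertical below 0.07 rad and angle between the y axis of slide_box_new and the x axis of bay_middle, either way round below 0.1 rad).
3. then the middle box, which lies flush (contact force between the fingers and slide_box_new above 0.3 N and value of joint drawer above 0.07 m and horizontal distance between slide_box_new and bay_middle below 0.009 m and z of slide_box_new in the frame of bay_middle between -0.004 and 0.004 m and angle between slide_box_new's own z axis and vertical below 0.07 rad and angle between the y axis of slide_box_new and the x axis of bay_middle, either way round below 0.1 rad).
4. then the right box (contact force between the fingers and slide_box_right above 0.3 N and value of joint drawer above 0.07 m and horizontal distance between slide_box_new and bay_middle below 0.009 m and z of slide_box_new in the frame of bay_middle between -0.004 and 0.004 m and angle between slide_box_new's own z axis and vertical below 0.07 rad and angle between the y axis of slide_box_new and the x axis of bay_middle, either way round below 0.1 rad).
At the end, for the whole second after the job is handed in: The upper drawer is home (within 6 mm, past its catch), and all three slide boxes lie flat and at rest on the floors of their bays: origin within 9 mm of the bay's centre and 4 mm of its floor, so no top is above the rim, level within 4 degrees (value of joint drawer below 0.006 m and linear speed of slide_box_new below 0.02 m/s and horizontal distance between slide_box_new and bay_middle below 0.009 m and z of slide_box_new in the frame of bay_middle between -0.004 and 0.004 m and angle between each of slide_box_new, slide_box_left, slide_box_right's own z axis and vertical below 0.07 rad and angle between the y axis of slide_box_new and the x axis of bay_middle, either way round below 0.1 rad and horizontal distance between slide_box_left and bay_left below 0.009 m and z of slide_box_left in the frame of bay_left between -0.004 and 0.004 m and angle between the y axis of slide_box_left and the x axis of bay_left, either way round below 0.1 rad and horizontal distance between slide_box_right and bay_right below 0.009 m and z of slide_box_right in the frame of bay_right between -0.004 and 0.004 m and angle between the y axis of slide_box_right and the x axis of bay_right, either way round below 0.1 rad); the robot touches nothing.
It fails at once if a packed box is lifted out of its bay (z of slide_box_left in the frame of bay_left above 0.02 m or z of slide_box_right in the frame of bay_right above 0.02 m).
It fails at once if a packed box is pressed hard (over 45 N) instead of lightly touched (contact force between the fingers and slide_box_left above 45 N or contact force between the fingers and slide_box_right above 45 N).
It fails at once if a bystander (tube box, cup, petri dish or timer) is disturbed (moved over 30 mm) (distance of any of tube_box, cup_red, dish, timer from where it was at the start of the episode above 0.03 m).
It also fails if it takes over 58 s, if anything falls off the work surface, if the arm or the gripper's body presses on something with over 40 N, if the wrist force passes 120 N, or if a joint passes its speed limit or range.

### The arm

A 6-joint arm with a two-finger parallel gripper is mounted at the origin on a cart in front of the work surface, level with it; the furniture and walls round the work are solid. World frame = base frame: x ahead of the robot, y to its left, z up, the work surface at z = 0. Lengths are in mm, angles in rad, forces in N, time in s.
With the tool pointing down it reaches from about 275 to 750 mm from the base axis. Payload 10.2 kg.
Tool frame: the origin (TCP) lies between the finger pads; the fingertips stand 11 mm ahead of it and the grasp point (between the pads) lies 8 mm behind it (ctrl.tip_extent is the distance from the TCP to the fingertips, in mm); z points along the fingers, y is the direction in which the jaws open and shut (so a half turn about z gives the same grasp; the last joint's range is limited). The gripper opens to 85 mm and grips with 20 to 120 N. Pads are 22 mm wide; open, the fingers measure 114 mm over their backs; the gripper's body (76 mm by 85 mm) begins 54 mm behind the grasp point. The pads swing forward as they close: fully open they stand 13 mm farther back than shut.
Start: joints at [0.942, 0.313, 1.498, -0, 1.331, -0.223], TCP at [207.259, 482.364, 242.294] pointing down, gripper open.
Joint ranges: [-2.94, 2.94], [-0.97, 2.17], [0.19, 2.56], [-1.23, 4.37], [0.02, 3.11], [-2.88, 2.88]. Speed limits (rad/s): [2.39, 2.39, 3.01, 3.14, 3.14, 3.14].

### API

Orientations are given as a unit quaternion [w, x, y, z].
In Python, from rig import ctrl gives the robot as it stands.
- The arm moves only by the tool apply_moves, never from a script. Its argument "commands" is a list of rows, each a list of 5 numbers: the finger opening in cm, from 0 to 8.54, then the shift along the tool's x, y, z in cm, then the turn about the tool's z in rad. In form: [[jaw, dx, dy, dz, roll], ...]. A call has 1 to 12 rows; each row shifts and turns the commanded pose from where the row before left it, along the tool's axes as they then stand; what a row does not reach is not made up. A row lasts 1/12 s, in which the tool goes at most 41.7 mm and 7.16 degrees, less where a joint would pass 70% of its speed; a pose out of reach is approached as far as the arm can. A call with a gripper value outside its range is refused whole. The fingers move at their own pace and stop on an object; "squeeze" is the grip in N (left out, the last holds). Time passes only in rows, so rows that do not move let the fingers close. It gives the time, the measured TCP pose, the force and the opening at its end, in the units of the state.
- ctrl.sense(): the state, without advancing time (a new reading comes with each control period).
- ctrl.capture(name): name is "side" or "top"; returns the picture (420x560x3 uint8, red, green, blue); there is no depth.
- ctrl.camera_info(name): a dict with "fov_y" (degrees; the focal length in pixels is half the picture's height over the tangent of half this angle, whatever the lens; pixels are square), "cx", "cy" (the principal point, pixels), "dist_coeffs" ([k1, k2, p1, p2, k3] as OpenCV has them; the pictures are not rectified), "camera_from_world" (4x4, takes a point from world to camera coordinates). Camera axes: x right, y down, z forward; pixel columns grow to the right and rows downward; lengths in mm; the calibration is good to about 2 mm. A picture is of the moment at which its call begins. camera_info takes no time and is no camera call.
- ctrl.finish_job(): hands the job in, once; it reports no verdict.
The state is a dict: "time_s": time; "joints": joint angles; "dq": joint speeds; "tau": joint torques, N m; "eef_pos": TCP position; "ee_rot": TCP orientation; "force": force on the tool from outside, world axes, zero at the start; "wrist_torque": the same for the moment, N m; "grip_width": opening from 0.0 (shut) to 1.0 (fully open).
Only numpy, scipy, OpenCV 4.12 (cv2) and the standard library are available. Lean on these libraries where they do the work, as an engineer would, in place of code of your own. Each camera call takes 0.05 s, during which the arm holds its last target.

## Working session

There is one attempt and no reset: what is moved stays moved. The work goes in short steps, Python scripts to look and compute and a tool call to move; the robot and the scene stay as the last step left them, time stands still between calls to the robot, and variables do not carry over. Pictures are saved under pics/ and viewed, and the job is handed in when it is done.

Besides the shell and the picture viewer there is one more tool, called as name([rows], argument=value, ...), one row to a line, values as JSON. apply_moves: Moves the arm, as the interface text tells. Its arguments: {"type":"object","properties":{"commands":{"type":"array"},"squeeze":{"type":"number"}},"required":["commands"]}

```bash
ls; mkdir -p pics
python3 - <<'E'
from rig import ctrl
import cv2,json
s=ctrl.sense(); print(s)
for n in("side","top"):
    i=ctrl.camera_info(n); print(n,i)
    cv2.imwrite(f"pics/{n}0.png",ctrl.capture(n)[:,:,::-1])
E
```

```text
pics
{'time_s': 0.0, 'joints': array([ 9.41598720e-01,  3.13454079e-01,  1.49844970e+00,  1.14054868e-05,
        1.33099277e+00, -2.23410656e-01]), 'dq': array([-1.60830308e-04, -4.57087610e-04, -1.46936263e-04,  1.69726546e-03,
        5.36480436e-05,  1.95873908e-03]), 'tau': array([-1.16257248e-03, -4.12257600e+01, -2.59740025e+01, -2.47921498e-04,
        4.12830646e-03,  2.85353565e-06]), 'eef_pos': array([207.10527489, 482.15657073, 241.72822956]), 'ee_rot': array([-2.74629134e-04,  2.01505581e-01,  9.79487149e-01, -5.91308744e-04]), 'force': array([ 0.53271009,  0.19899093, -0.139669  ]), 'wrist_torque': array([ 0.00730832,  0.0089428 , -0.01826312]), 'grip_width': 1.0000480956029127}
side {'fov_y': 46.619921042962616, 'cx': 281.91173337065777, 'cy': 216.49987743334134, 'dist_coeffs': array([0.01263263, 0.        , 0.        , 0.        , 0.        ]), 'camera_from_world': array([[ 9.69036965e-01, -2.46363813e-01, -1.64994375e-02,
        -5.27550169e+02],
       [-1.72685313e-01, -6.28438350e-01, -7.58449091e-01,
         1.55938035e+02],
       [ 1.76485531e-01,  7.37814416e-01, -6.51523403e-01,
         1.20599896e+03],
       [ 0.00000000e+00,  0.00000000e+00,  0.00000000e+00,
         1.00000000e+00]])}
top {'fov_y': 44.46226971370695, 'cx': 282.04835900342704, 'cy': 213.31063833682848, 'dist_coeffs': array([-0.11775089,  0.        ,  0.        ,  0.        ,  0.        ]), 'camera_from_world': array([[-2.61112643e-02, -9.99654496e-01,  3.01514035e-03,
         5.16606510e-01],
       [-9.77662753e-01,  2.49073601e-02, -2.08698742e-01,
         5.54085213e+02],
       [ 2.08551537e-01, -8.39717842e-03, -9.77975329e-01,
         1.26075811e+03],
       [ 0.00000000e+00,  0.00000000e+00,  0.00000000e+00,
         1.00000000e+00]])}
```

View pics/side0.png

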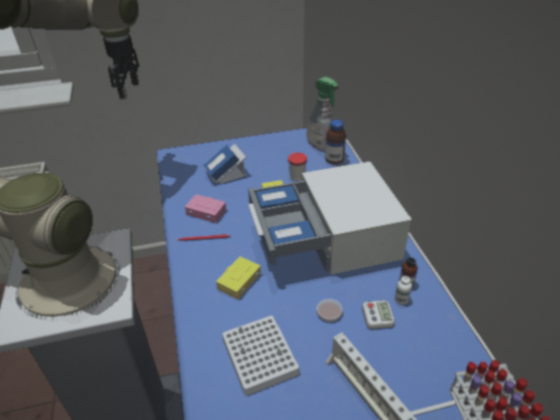

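View pics/top0.png

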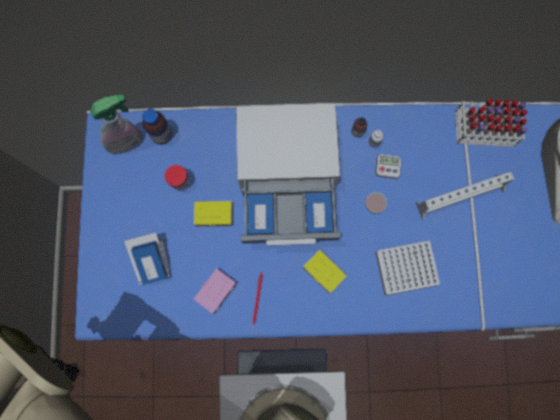

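The stand with the blue box is at left: side (226,162), top (149,262). The open drawer is at top (290,215), with its left and right bays filled. The red cup is at top (177,177), and yellow and pink look-alikes lie nearby. I'll zoom in on the details.

```bash
cat > h.py <<'E'
import numpy as np, cv2
from rig import ctrl
def cam(n):
    i=ctrl.camera_info(n); f=210/np.tan(np.radians(i["fov_y"]/2))
    K=np.array([[f,0,i["cx"]],[0,f,i["cy"]],[0,0,1]]); T=np.array(i["camera_from_world"]); return K,np.array(i["dist_coeffs"]),T
def proj(n,P):
    K,d,T=cam(n); P=np.atleast_2d(np.array(P,float))
    return cv2.projectPoints(P.reshape(-1,1,3),cv2.Rodrigues(T[:3,:3])[0],T[:3,3],K,d)[0].reshape(-1,2)
def rays(n,px):
    K,d,T=cam(n); u=cv2.undistortPoints(np.array(px,float).reshape(-1,1,2),K,d).reshape(-1,2)
    D=np.c_[u,np.ones(len(u))]@T[:3,:3]; C=-T[:3,:3].T@T[:3,3]
    return C,D/np.linalg.norm(D,axis=1)[:,None]
def onz(n,px,z):
    C,D=rays(n,px); return C+D*((z-C[2])/D[:,2])[:,None]
def tri(pa,pb,a="top",b="side"):
    Ca,Da=rays(a,pa);Cb,Db=rays(b,pb);out=[];g=[]
    for u,v in zip(Da,Db):
        A=np.c_[u,-v];s=np.linalg.lstsq(A,Cb-Ca,rcond=None)[0]
        p,q=Ca+u*s[0],Cb+v*s[1];out.append((p+q)/2);g.append(np.linalg.norm(p-q))
    return np.array(out),np.array(g)
def crop(src,x,y,w,h,k,dst):
    im=cv2.imread(src)[y:y+h,x:x+w]
    im=np.clip(im.astype(float)*1.5,0,255).astype(np.uint8)
    im=cv2.resize(im,None,fx=k,fy=k,interpolation=cv2.INTER_CUBIC)
    for t in range(0,w,10):
        cv2.putText(im,str(x+t),(t*k,8),0,.3,(0,255,255),1); cv2.line(im,(t*k,10),(t*k,14),(0,255,255),1)
    for t in range(0,h,10):
        cv2.putText(im,str(y+t),(0,t*k+4),0,.3,(0,255,255),1)
    cv2.imwrite(dst,im)
E
python3 - <<'E'
from h import *
crop("pics/top0.png",115,225,65,65,9,"pics/c1.png")
crop("pics/side0.png",195,135,65,55,10,"pics/c2.png")
crop("pics/top0.png",225,170,130,85,6,"pics/c3.png")
crop("pics/side0.png",240,170,100,100,6,"pics/c4.png")
E
```

```text
(no output)
```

View pics/c1.png

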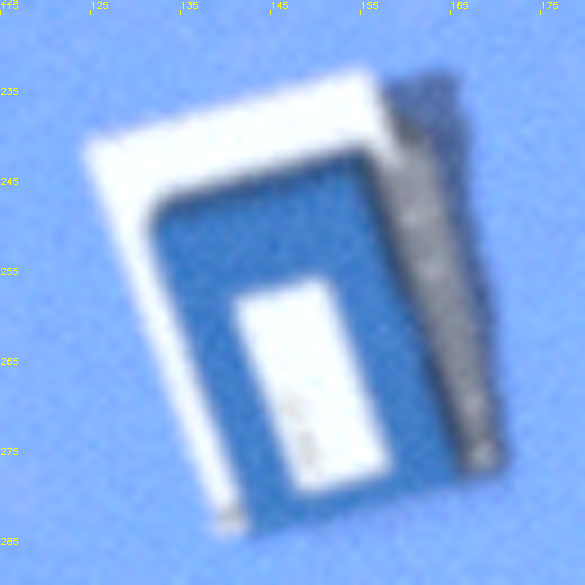

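View pics/c2.png

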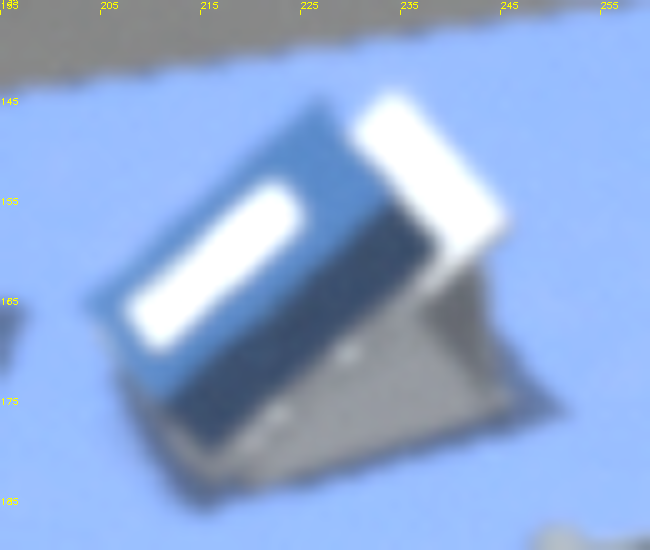

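View pics/c3.png

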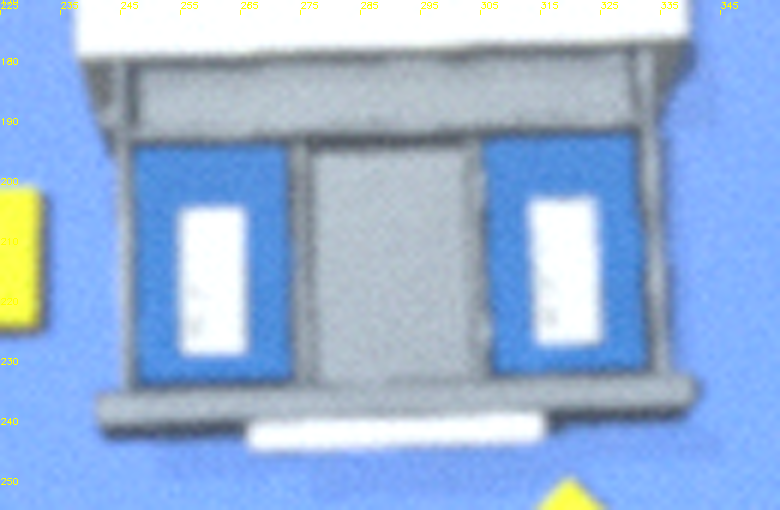

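View pics/c4.png

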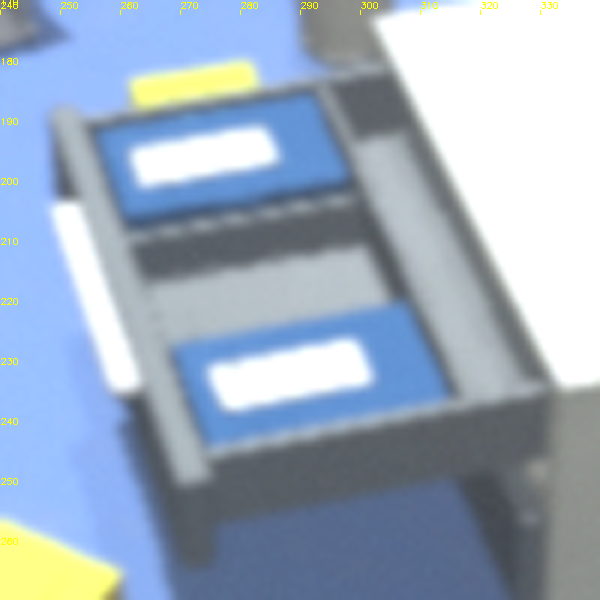

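Run:
```python
from h import *
np.set_printoptions(precision=1,suppress=True)
t=np.array([[150,213],[366,150],[463,475],[245,535]]); s=np.array([[325,100],[395,196],[165,400],[85,302]])
tp=[115,225]+(t+.5)/9-.5; sp=[195,135]+(s+.5)/10-.5
P,g=tri(tp,sp); print("lid UL UR LR LL\n",P,g)
print([np.linalg.norm(P[i]-P[(i+1)%4]) for i in range(4)])
# label
t=np.array([[233,298],[328,275],[390,470],[295,495]]); s=np.array([[272,180],[303,215],[160,352],[127,315]])
Q,g=tri([115,225]+(t+.5)/9-.5,[195,135]+(s+.5)/10-.5); print("label\n",Q,g,Q.mean(0),P.mean(0))
# stand: low plate; top uphill edge
t=np.array([[88,148],[370,70]]); s=np.array([[390,92],[508,215]])
R,g=tri([115,225]+(t+.5)/9-.5,[195,135]+(s+.5)/10-.5); print("stand top edge\n",R,g)
# drawer boxes in top crop c3: left UL UR LR LL ; right
t=np.array([[133,147],[288,145],[293,382],[137,385],[483,140],[637,135],[648,370],[493,376]])
s=np.array([[320,95],[352,182],[125,222],[97,128],[407,303],[455,395],[205,445],[172,348]])
D,g=tri([225,170]+(t+.5)/6-.5,[240,170]+(s+.5)/6-.5); print("boxes\n",D,g)
# lip corners front: top (248,452)?,(548,440) side (52,205)?(112,392)
t=np.array([[248,448],[547,437]]); s=np.array([[52,203],[113,388]])
D,g=tri([225,170]+(t+.5)/6-.5,[240,170]+(s+.5)/6-.5); print("lip\n",D,g)
```

```text
lid UL UR LR LL
 [[466.2 365.   89.3]
 [479.8 304.   91.3]
 [398.5 286.2  43.2]
 [382.5 349.4  39.6]] [3.2 8.1 1.1 0.3]
[np.float64(62.45409383987759), np.float64(96.20632264210327), np.float64(65.33331461351612), np.float64(98.61984768114803)]
label
 [[444.5 344.4  76.7]
 [449.9 316.6  80.8]
 [400.1 306.3  46.6]
 [393.6 334.4  42.6]] [1.6 1.5 1.3 0.8] [422.  325.4  61.7] [431.8 326.1  65.8]
stand top edge
 [[488.3 387.8  74.3]
 [509.5 307.3  75.7]] [1.3 0.6]
boxes
 [[ 593.4   72.5  118. ]
 [ 591.2    8.8  119.2]
 [ 492.6    9.   118.6]
 [ 493.3   72.   120.9]
 [ 591.6  -71.5  118.6]
 [ 591.4 -134.6  124.2]
 [ 492.8 -134.6  122.8]
 [ 493.6  -72.1  117.8]] [2.9 0.6 0.9 2.5 0.8 2.2 0.4 1.8]
lip
 [[465.6  27.7 120.1]
 [466.3 -92.7 121.6]] [0.4 0.4]
```

Run:
```python
from h import *
np.set_printoptions(precision=1,suppress=True)
print(ctrl.tip_extent)
for n in("top","side"): print(n,rays(n,[[0,0]])[0])
P=np.array([[466.2,365,89.3],[479.8,304,91.3],[398.5,286.2,43.2],[382.5,349.4,39.6]])
M=np.array([[-31,49,0],[31,49,0],[31,-49,0],[-31,-49,0.]])
# text heights: measured features stand 3-4 mm high: rigid fit
c=P.mean(0);U,S,V=np.linalg.svd(M.T@(P-c));R=(V.T@np.diag([1,1,np.sign(np.linalg.det(V.T@U.T))])@U.T)
print(c,R, np.degrees(np.arctan2(R[1,1],R[0,1])),np.degrees(np.arcsin(R[2,1])),np.degrees(np.arctan2(R[1,0],R[0,0]))+90)
print("resid",P-(M@R.T+c))
# reproject fitted, shifted -3 in z
for n in("top","side"): print(n,proj(n,M@R.T+c))
# top-only: middle bay inner edges at divider top z=111 and rim z=121
t=np.array([[313,270],[470,265],[290,270],[482,265]])
print(onz("top",[225,170]+(t+.5)/6-.5,111))
# top-only boxes' centres
t=np.array([[133,147],[288,145],[293,382],[137,385],[483,140],[637,135],[648,370],[493,376]])
B=onz("top",[225,170]+(t+.5)/6-.5,117);print(B[:4].mean(0),B[4:].mean(0))
s=np.array([[320,95],[352,182],[125,222],[97,128],[407,303],[455,395],[205,445],[172,348]])
B=onz("side",[240,170]+(s+.5)/6-.5,117);print(B[:4].mean(0),B[4:].mean(0))
```

```text
11.0
top [ 278.8   -2.7 1348.6]
side [ 325.3 -921.8  895.3]
[431.8 326.1  65.9] [[ 0.2  0.8 -0.5]
 [-1.   0.2 -0.1]
 [ 0.   0.5  0.9]] 12.446200804960103 30.13240913529465 11.596692663274638
resid [[-0.7 -0.6 -0.4]
 [ 0.4 -0.9  0.1]
 [ 1.9 -0.5  1.2]
 [-1.6  2.  -0.9]]
top [[130.9 248.6]
 [154.9 243. ]
 [165.9 277.9]
 [142.5 283.3]]
side [[227.7 144.2]
 [235.2 153.7]
 [210.3 174.9]
 [203.6 164.8]]
[[539.8  -0.2 111. ]
 [540.3 -64.7 111. ]
 [540.1   9.2 111. ]
 [540.2 -69.6 111. ]]
[542.2  40.7 117. ] [ 542.5 -103.5  117. ]
[544.1  43.5 117. ] [544.1 -99.2 117. ]
```

apply_moves([
  [8.5, -2.74, -0.5, 0, 0],
  [8.5, -2.74, -0.5, 0, 0],
  [8.5, -2.74, -0.5, 0, 0],
  [8.5, -2.74, -0.5, 0, 0],
  [8.5, -2.74, -0.5, 0, 0],
  [8.5, -2.74, -0.5, 0, 0],
  [8.5, -2.74, -0.5, 0, 0],
  [8.5, -2.74, -0.5, 0, 0],
  [8.5, -2.74, -0.5, 0, 0],
  [8.5, -2.74, -0.5, 0, 0],
], squeeze=30)

```text
time_s: 0.93
eef_pos: [440.2, 327.3, 242.0]
ee_rot: [-0.0, 0.202, 0.979, -0.0]
force: [0.7, 0.8, 0.7]
grip_width: 0.995
```

apply_moves([
  [8.5, 0, 0, 1.5, -0.103],
  [8.5, 0, 0, 1.5, -0.103],
  [8.5, 0, 0, 1.5, -0.103],
  [8.5, 0, 0, 1.5, -0.103],
  [8.5, 0, 0, 1.5, -0.103],
  [8.5, 0, 0, 1.5, -0.103],
  [8.5, 0, 0, 0, 0],
])

```text
time_s: 1.52
eef_pos: [438.0, 327.6, 149.4]
ee_rot: [-0.003, -0.108, 0.994, -0.001]
force: [-0.2, -0.7, -0.7]
grip_width: 0.998
```

```bash
cat >> h.py <<'E'
def st():
    s=ctrl.sense(); q=s["ee_rot"]; from scipy.spatial.transform import Rotation as Ro
    R=Ro.from_quat([q[1],q[2],q[3],q[0]]).as_matrix()
    print("t",round(s["time_s"],2),"pos",np.round(s["eef_pos"],1),"x@",round(np.degrees(np.arctan2(R[1,0],R[0,0])),2),"y@",round(np.degrees(np.arctan2(R[1,1],R[0,1])),2),"zdir",np.round(R[:,2],3),"F",np.round(s["force"],1),"g",round(s["grip_width"],3),"tip",ctrl.tip_extent); return s,R
E
python3 - <<'E'
from h import *
st()
for n in("side","top"): cv2.imwrite(f"pics/{n}1.png",ctrl.capture(n)[:,:,::-1])
crop("pics/top1.png",100,190,100,100,6,"pics/c5.png")
crop("pics/side1.png",185,80,100,100,6,"pics/c6.png")
E
```

```text
t 1.52 pos [438.  327.6 149.4] x@ -167.64 y@ 102.36 zdir [-0.005 -0.002 -1.   ] F [-0.2 -0.7 -0.7] g 0.998 tip 11.0
```

View pics/c5.png

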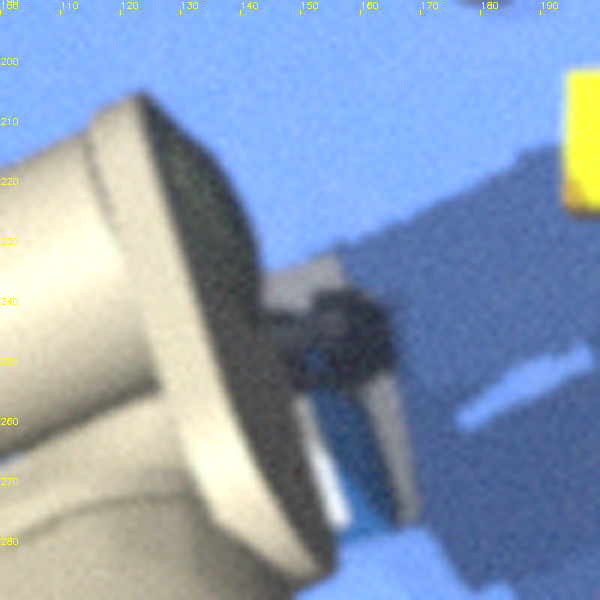

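View pics/c6.png

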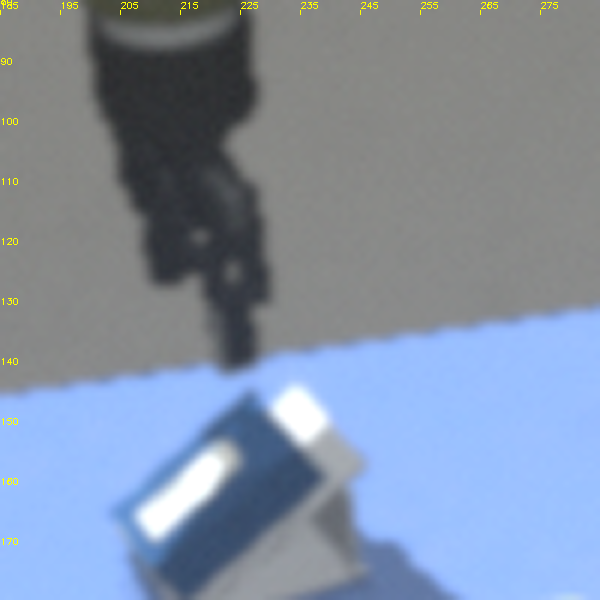

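Run:
```python
from h import *
s,R=st()
p=s["eef_pos"]; 
for dz in (11,0,-2):
  for e in (-50,50):
    q=p+R[:,1]*e+R[:,2]*dz
    for n,o in(("side",(185,80)),("top",(100,190))):
        print(n,dz,e,(proj(n,q)[0]-o+.5)*6-.5)
```

```text
t 1.62 pos [439.2 328.2 152.3] x@ -168.03 y@ 101.97 zdir [-0.001 -0.    -1.   ] F [-0.3  0.   0.8] g 0.997 tip 11.0
side 11 -50 [243.11688199 394.10494234]
top 11 -50 [363.781587   374.28004736]
side 11 50 [170.84712732 298.58219787]
top 11 50 [120.18210679 431.09147291]
side 0 -50 [240.98627726 374.35372432]
top 0 -50 [357.39353535 370.47342532]
side 0 50 [168.45725564 279.27938402]
top 0 50 [111.69817441 427.77952606]
side -2 -50 [240.59648104 370.74056303]
top -2 -50 [356.22003246 369.77403371]
side -2 50 [168.02014599 275.7492204 ]
top -2 50 [110.13985259 427.17102363]
```

apply_moves([
  [8.5, 0, 0, 2.5, 0],
  [8.5, 0, 0, 2.5, 0],
  [8.5, 0, 0, 2, 0],
  [8.5, 0, 0, 1.5, 0],
  [8.5, 0, 0, 1.5, 0],
  [8.5, 0, 0, 0, 0],
  [8.5, 0, 0, 0, 0],
])

```text
time_s: 2.2
eef_pos: [439.6, 328.4, 53.0]
ee_rot: [0.0, -0.105, 0.994, 0.0]
force: [0.2, 0.5, 0.8]
grip_width: 0.997
```

Run:
```python
from h import *
st()
for n in("side",): cv2.imwrite(f"pics/{n}2.png",ctrl.capture(n)[:,:,::-1])
crop("pics/side2.png",185,105,80,80,7,"pics/c7.png")
```

```text
t 2.2 pos [439.6 328.4  53. ] x@ -167.95 y@ 102.05 zdir [ 0.  0. -1.] F [0.2 0.5 0.8] g 0.997 tip 11.0
```

View pics/c7.png

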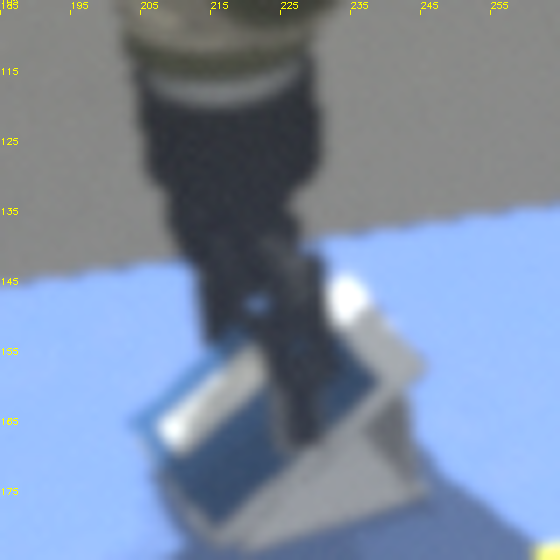

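The fingers straddle the box with the tip at about (226,167), just uphill of the middle. I'll close them.

apply_moves([
  [5.8, 0, 0, 0, 0],
  [5.8, 0, 0, 0, 0],
  [5.8, 0, 0, 0, 0],
  [5.8, 0, 0, 0, 0],
  [5.8, 0, 0, 0, 0],
  [5.8, 0, 0, 0, 0],
  [5.8, 0, 0, 0, 0],
  [5.8, 0, 0, 0, 0],
], squeeze=30)

```text
time_s: 2.92
eef_pos: [440.1, 329.2, 54.2]
ee_rot: [0.002, -0.106, 0.994, 0.001]
force: [-0.4, 3.2, 6.1]
grip_width: 0.722
```

apply_moves([
  [5.5, 0, 0, -0.5, 0],
  [5.5, 0, 0, -0.5, 0],
  [5.5, 0, 0, -1, 0],
  [5.5, 0, 0, -2, 0],
  [5.5, 0, 0, -3, 0],
  [5.5, 0, 0, -3, 0],
  [5.5, 0, 0, 0, 0],
  [5.5, 0, 0, 0, 0],
])

```text
time_s: 3.58
eef_pos: [439.8, 328.5, 154.2]
ee_rot: [0.002, -0.106, 0.994, 0.0]
force: [-0.2, -0.1, -3.0]
grip_width: 0.721
```

Run:
```python
from h import *
st()
for n in("side",): cv2.imwrite(f"pics/{n}3.png",ctrl.capture(n)[:,:,::-1])
crop("pics/side3.png",180,65,100,120,5,"pics/c8.png")
```

```text
t 3.58 pos [439.8 328.5 154.2] x@ -167.85 y@ 102.15 zdir [ 0.003  0.001 -1.   ] F [-0.2 -0.1 -3. ] g 0.721 tip 11.0
```

View pics/c8.png

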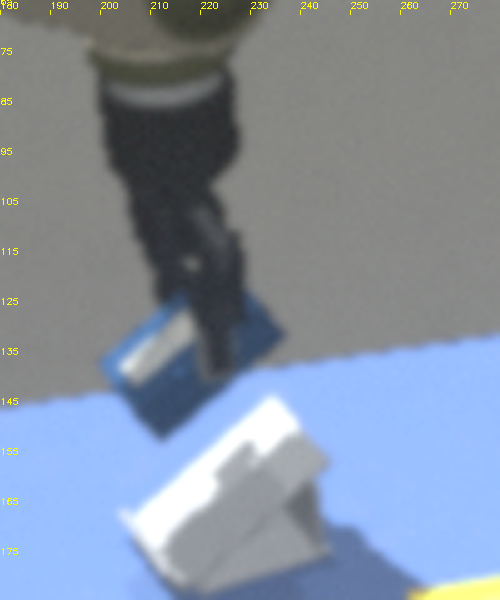

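The box is held and still pitched 30°. I'll look for a free patch of bench where I can lay it level.

Run:
```python
from h import *
np.set_printoptions(precision=0,suppress=True)
print(onz("top",[[194,201],[232,201],[232,226],[194,226]],25))
print("pink",onz("top",[[214,268],[236,282],[214,312],[194,296]],25))
print("pen",onz("top",[[261,273],[254,324]],5)); print("standfoot",onz("top",[[168,278],[170,270],[140,285]],0))
print("edge",onz("top",[[78,338],[300,336],[240,300]],0)); print("yellow2",onz("top",[[323,250],[304,267]],25))
print(proj("top",[[430,200,0],[430,150,0],[470,150,0],[450,175,0]]))
```

```text
[[600. 219.  25.]
 [598. 118.  25.]
 [530. 118.  25.]
 [533. 218.  25.]]
pink [[421. 165.  25.]
 [384. 109.  25.]
 [309. 166.  25.]
 [350. 217.  25.]]
pen [[407.  45.   5.]
 [276.  65.   5.]]
standfoot [[400. 290.   0.]
 [421. 285.   0.]
 [383. 365.   0.]]
edge [[247. 528.   0.]
 [243. -52.   0.]
 [339. 101.   0.]]
yellow2 [[ 461. -118.   25.]
 [ 418.  -67.   25.]]
[[202. 266.]
 [221. 265.]
 [221. 250.]
 [212. 258.]]
```

apply_moves([
  [5.5, 0, 0, 0, 0.105],
  [5.5, 0, 0, 0, 0.105],
  [5.5, -0.4, -3, 0, 0],
  [5.5, -0.4, -3, 0, 0],
  [5.5, -0.4, -3, 0, 0],
  [5.5, -0.3, -2.9, 0, 0],
  [5.5, 0, 0, 2.5, 0],
  [5.5, 0, 0, 2.5, 0],
  [5.5, 0, 0, 2.5, 0],
  [5.5, 0, 0, 2.5, 0],
  [5.5, 0, 0, 0.5, 0],
  [5.5, 0, 0, 0, 0],
], squeeze=20)

```text
time_s: 4.63
eef_pos: [453.2, 209.0, 45.5]
ee_rot: [-0.002, -0.001, 1.0, -0.001]
force: [-0.5, 0.6, -1.6]
grip_width: 0.718
```

Run:
```python
from h import *
st()
for n in("side","top"): cv2.imwrite(f"pics/{n}4.png",ctrl.capture(n)[:,:,::-1])
crop("pics/side4.png",195,105,100,100,5,"pics/c9.png")
crop("pics/top4.png",160,215,100,90,6,"pics/c10.png")
```

```text
t 4.63 pos [453.2 209.   45.5] x@ -179.88 y@ 90.12 zdir [-0.005 -0.001 -1.   ] F [-0.5  0.6 -1.6] g 0.718 tip 11.0
```

View pics/c9.png

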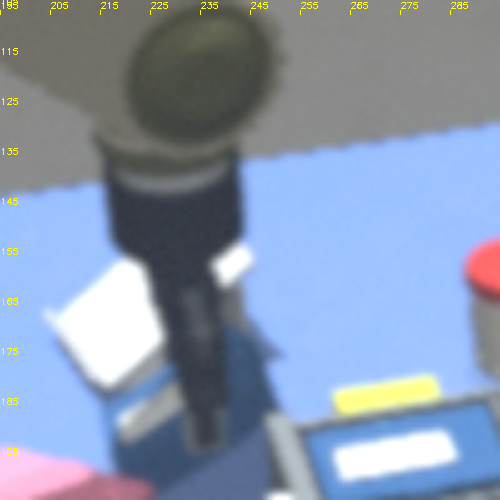

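View pics/c10.png

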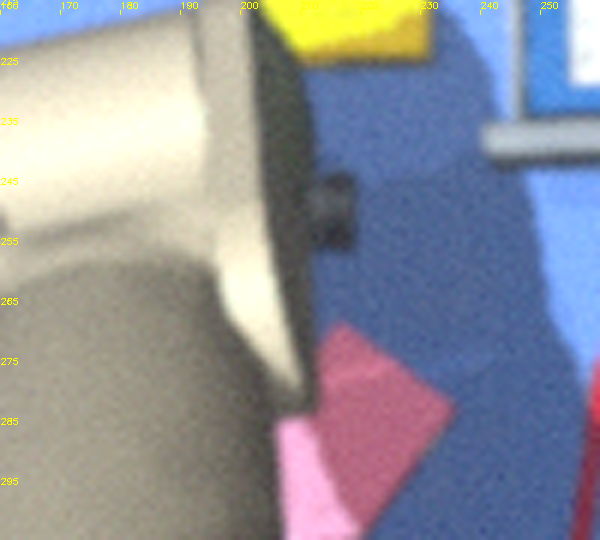

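apply_moves([
  [5.5, 0, 0, 0.4, 0],
  [5.5, 0, 0, 0.4, 0],
  [5.5, 0, 0, 0.4, 0],
  [5.5, 0, 0, 0, 0],
], squeeze=20)

```text
time_s: 5.07
eef_pos: [458.6, 209.8, 38.1]
ee_rot: [0.006, -0.001, 1.0, 0.001]
force: [7.9, 0.4, 11.4]
grip_width: 0.721
```

apply_moves([
  [5.5, 0, 0, 0.3, 0],
  [5.5, 0, 0, 0.3, 0],
  [5.5, 0, 0, 0, 0],
])

```text
time_s: 5.32
eef_pos: [461.1, 209.9, 33.5]
ee_rot: [0.009, -0.001, 1.0, 0.001]
force: [14.4, -0.9, 16.4]
grip_width: 0.719
```

apply_moves([
  [5.5, 0, 0, 0.3, 0],
  [5.5, 0, 0, 0.2, 0],
  [5.5, 0, 0, 0, 0],
])

```text
time_s: 5.57
eef_pos: [462.2, 210.0, 29.1]
ee_rot: [0.01, -0.001, 1.0, 0.002]
force: [15.8, 0.6, 18.8]
grip_width: 0.718
```

apply_moves([
  [5.5, 0, 0, 0.3, 0],
  [5.5, 0, 0, 0.3, 0],
  [5.5, 0, 0, 0, 0],
])

```text
time_s: 5.82
eef_pos: [460.5, 210.0, 22.0]
ee_rot: [0.008, -0.001, 1.0, 0.001]
force: [11.6, -0.4, 15.7]
grip_width: 0.721
```

Run:
```python
from h import *
st()
for n in("side",): cv2.imwrite(f"pics/{n}5.png",ctrl.capture(n)[:,:,::-1])
crop("pics/side5.png",195,125,80,80,7,"pics/c11.png")
```

```text
t 5.82 pos [460.5 210.   22. ] x@ -179.9 y@ 90.1 zdir [ 0.015  0.003 -1.   ] F [11.6 -0.4 15.7] g 0.721 tip 11.0
```

View pics/c11.png

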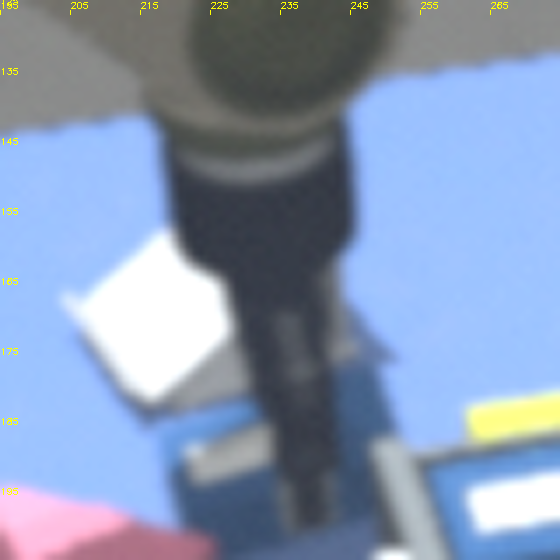

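apply_moves([
  [5.5, 0, 0, 0.2, 0],
  [5.5, 0, 0, 0.2, 0],
  [5.5, 0, 0, 0, 0],
])

```text
time_s: 6.12
eef_pos: [459.4, 209.9, 17.4]
ee_rot: [0.006, -0.001, 1.0, 0.001]
force: [9.8, 0.2, 13.0]
grip_width: 0.724
```

apply_moves([
  [8.5, 0, 0, 0, 0],
  [8.5, 0, 0, 0, 0],
  [8.5, 0, 0, 0, 0],
  [8.5, 0, 0, 0, 0],
  [8.5, 0, 0, 0, 0],
  [8.5, 0, 0, 0, 0],
  [8.5, 0, 0, -1, 0],
  [8.5, 0, 0, -2, 0],
  [8.5, 0, 0, -3, 0],
  [8.5, 0, 0, -3, 0],
  [8.5, 0, 3, 0, 0],
  [8.5, 0, 4, 0, 0],
])

```text
time_s: 7.12
eef_pos: [455.7, 278.9, 107.1]
ee_rot: [0.002, 0.001, 1.0, 0.0]
force: [0.7, -0.2, -0.7]
grip_width: 0.996
```

apply_moves([
  [8.5, 0, 4, 0, 0],
  [8.5, 0, 4, 0, 0],
  [8.5, 0, 4, 0, 0],
  [8.5, 0, 0, 0, 0],
])

```text
time_s: 7.45
eef_pos: [452.9, 404.8, 104.9]
ee_rot: [0.001, -0.003, 1.0, 0.001]
force: [0.0, 0.3, 0.5]
grip_width: 0.997
```

Run:
```python
from h import *
st()
for n in("side","top"): cv2.imwrite(f"pics/{n}6.png",ctrl.capture(n)[:,:,::-1])
crop("pics/side6.png",195,145,90,80,6,"pics/c12.png")
crop("pics/top6.png",160,210,100,90,6,"pics/c13.png")
```

```text
t 7.45 pos [452.9 404.8 104.9] x@ -179.6 y@ 90.4 zdir [ 0.001  0.002 -1.   ] F [0.  0.3 0.5] g 0.997 tip 11.0
```

View pics/c12.png

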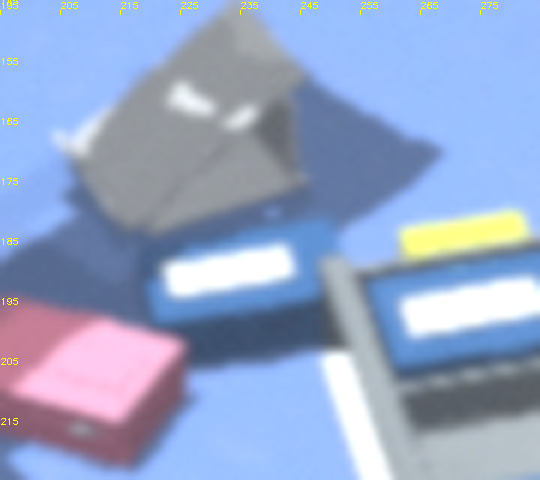

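View pics/c13.png

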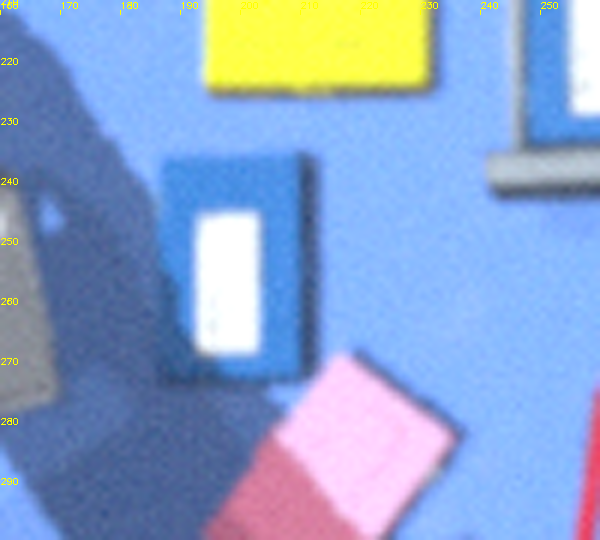

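Run:
```python
from h import *
np.set_printoptions(precision=1,suppress=True)
t=np.array([[163,155],[302,153],[302,380],[163,382]]); P=onz("top",[160,210]+(t+.5)/6-.5,30);print(P,P.mean(0))
t=np.array([[195,212],[260,211],[261,355],[195,357]]); P=onz("top",[160,210]+(t+.5)/6-.5,30);print("label",P,P.mean(0))
s=np.array([[148,285],[183,335],[338,310],[330,222]]);sp=[195,145]+(s+.5)/6-.5
P=onz("side",sp,30);print("side",P)
s=np.array([[162,265],[285,245],[297,278],[172,298]]);P2,g=tri([160,210]+(t[[3,0,1,2]]+.5)/6-.5,[195,145]+(s+.5)/6-.5);print("label tri",P2,g,P2.mean(0))
# packed box labels top
t=np.array([[178,206],[246,206],[246,355],[179,355],[528,197],[596,196],[603,345],[535,347]]);P=onz("top",[225,170]+(t+.5)/6-.5,117);print(P[:4].mean(0),P[4:].mean(0))
```

```text
[[507.3 236.2  30. ]
 [506.8 175.4  30. ]
 [408.1 175.4  30. ]
 [408.6 235.3  30. ]] [457.7 205.6  30. ]
label [[482.  222.   30. ]
 [481.7 193.6  30. ]
 [419.3 193.   30. ]
 [419.  221.5  30. ]] [450.5 207.5  30. ]
side [[411.  211.8  30. ]
 [421.2 168.9  30. ]
 [495.9 168.1  30. ]
 [506.2 238.3  30. ]]
label tri [[419.1 220.9  33.6]
 [481.  221.4  33.3]
 [481.1 193.1  33.8]
 [419.4 192.3  34.7]] [1.  1.  0.1 1.4] [450.2 206.9  33.8]
[535.4  41.  117. ] [ 535.6 -103.3  117. ]
```

Run:
```python
from h import *
for z in (30,35,40,45,50):
    print(z,(proj("side",[[453,170,z],[453,176,z]])-[195,105]+.5)*5-.5)
```

```text
30 [[207.2474685  468.65903123]
 [205.39328021 462.3648375 ]]
35 [[206.56391409 461.78943411]
 [204.70750885 455.5022814 ]]
40 [[205.87709309 454.8874601 ]
 [204.0184702  448.60748054]]
45 [[205.18698162 447.9528755 ]
 [203.32614042 441.68020287]]
50 [[204.49355553 440.98544431]
 [202.63049545 434.72021408]]
```

apply_moves([
  [8.5, 0, -4, 0, 0],
  [8.5, 0, -4, 0, 0],
  [8.5, 0, -4, 0, 0],
  [8.5, 0, -4, 0, 0],
  [8.5, -0.4, -3.7, 0, 0],
  [8.5, 0, 0, 2, 0],
  [8.5, 0, 0, 2, 0],
  [8.5, 0, 0, 2, 0],
  [8.5, 0, 0, 1.5, 0],
  [8.5, 0, 0, 0.9, 0],
  [8.5, 0, 0, 0, 0],
])

```text
time_s: 8.47
eef_pos: [457.6, 201.3, 19.3]
ee_rot: [-0.001, -0.0, 1.0, -0.0]
force: [-0.6, -0.3, -0.8]
grip_width: 0.998
```

apply_moves([
  [8.5, 0, 0.7, 0, 0],
  [8.5, 0, 0, 0, 0],
  [8.5, 0, 0, 0, 0],
])

```text
time_s: 8.72
eef_pos: [459.0, 209.7, 21.3]
ee_rot: [0.001, -0.001, 1.0, 0.0]
force: [0.4, 1.3, 0.0]
grip_width: 0.997
```

apply_moves([
  [5.8, 0, 0, 0, 0],
  [5.8, 0, 0, 0, 0],
  [5.8, 0, 0, 0, 0],
  [5.8, 0, 0, 0, 0],
  [5.8, 0, 0, 0, 0],
  [5.8, 0, 0, 0, 0],
  [5.5, 0, 0, 0, 0],
  [5.5, 0, 0, 0, 0],
], squeeze=40)

```text
time_s: 9.38
eef_pos: [458.8, 209.4, 21.0]
ee_rot: [0.0, -0.001, 1.0, 0.0]
force: [-1.7, -0.2, 6.1]
grip_width: 0.715
```

apply_moves([
  [5.5, 0, 0, -1, 0],
  [5.5, 0, 0, -2, 0],
  [5.5, 0, 0, -3, 0],
  [5.5, 0, 0, -3, 0],
  [5.5, 0, 0, -3, 0],
  [5.5, 0, 0, -2, 0],
  [5.5, 0, 0, 0, 0],
])

```text
time_s: 9.97
eef_pos: [460.1, 209.6, 164.9]
ee_rot: [0.004, -0.001, 1.0, 0.001]
force: [0.7, -0.2, -2.3]
grip_width: 0.715
```

apply_moves([
  [5.5, -0.8, -2.4, 0, 0],
  [5.5, -0.8, -2.4, 0, 0],
  [5.5, -0.8, -2.4, 0, 0],
  [5.5, -0.8, -2.4, 0, 0],
  [5.5, -0.8, -2.4, 0, 0],
  [5.5, -0.8, -2.4, 0, 0],
  [5.5, -0.8, -2.4, 0, 0],
  [5.5, -0.8, -2.4, 0, 0],
  [5.5, -0.8, -2.4, 0, 0],
  [5.5, -0.8, -2.3, 0, 0],
  [5.5, 0, 0, 0, 0],
  [5.5, 0, 0, 0, 0],
])

```text
time_s: 10.97
eef_pos: [538.7, -30.3, 159.4]
ee_rot: [-0.001, -0.0, 1.0, 0.0]
force: [0.0, 0.8, -2.4]
grip_width: 0.718
```

Run:
```python
from h import *
st()
for n in("side","top"): cv2.imwrite(f"pics/{n}7.png",ctrl.capture(n)[:,:,::-1])
crop("pics/side7.png",235,125,110,120,5,"pics/c14.png")
crop("pics/top7.png",225,160,130,95,6,"pics/c15.png")
```

```text
t 10.97 pos [538.7 -30.3 159.4] x@ -179.98 y@ 90.02 zdir [-0.002  0.001 -1.   ] F [ 0.   0.8 -2.4] g 0.718 tip 11.0
```

View pics/c14.png

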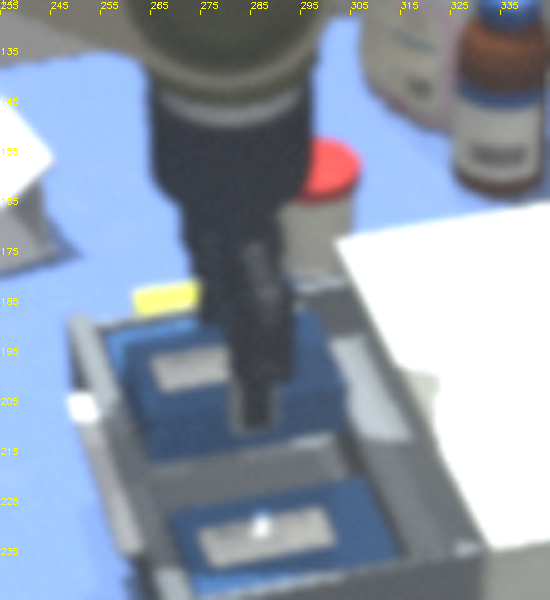

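View pics/c15.png

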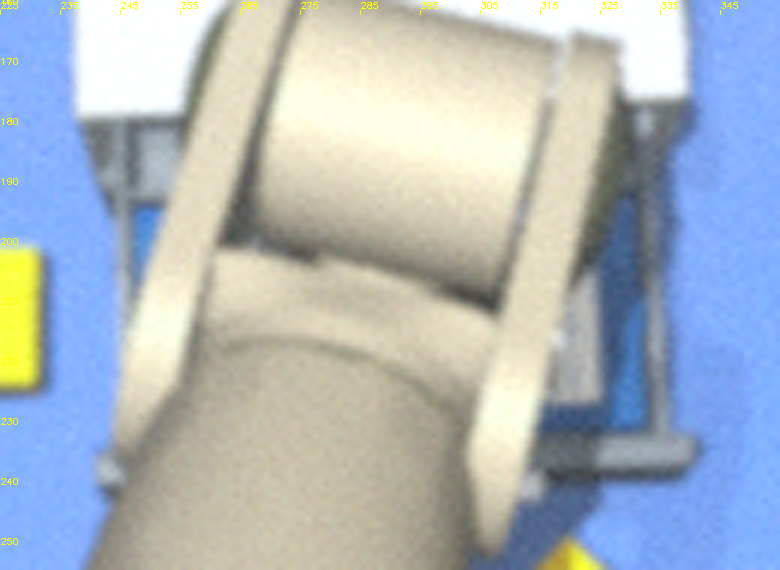

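Run:
```python
from h import *
np.set_printoptions(precision=1,suppress=True)
f6=lambda s:[240,170]+(np.array(s)+.5)/6-.5
f5=lambda s:[235,125]+(np.array(s)+.5)/5-.5
L=onz("side",f6([[130,152],[140,187],[280,163],[268,127]]),117);R=onz("side",f6([[208,365],[218,410],[372,383],[360,340]]),117)
print("labels L",L,"R",R,"mid",(L+R)/2)
print("R in new pic",onz("side",f5([[200,527],[208,567],[333,541],[323,508]]),117))
for z in(168.4,): print("held label",onz("side",f5([[152,357],[160,390]]),z),"lid nr,fr,",onz("side",f5([[128,345],[148,420],[345,378]]),z),"bottom",onz("side",f5([[155,462],[345,430]]),z-30))
Lb=onz("side",f6([[97,128],[125,222],[352,182]]),117);Rb=onz("side",f6([[172,348],[205,445],[455,395]]),117);print("lid mid nl nr fr",(Lb+Rb)/2, Lb-Rb)
```

```text
labels L [[505.7  56.8 117. ]
 [504.6  32.2 117. ]
 [566.1  32.2 117. ]
 [567.4  58.  117. ]] R [[ 506.1  -84.7  117. ]
 [ 503.8 -111.   117. ]
 [ 565.7 -111.9  117. ]
 [ 568.1  -86.3  117. ]] mid [[505.9 -13.9 117. ]
 [504.2 -39.4 117. ]
 [565.9 -39.8 117. ]
 [567.8 -14.2 117. ]]
R in new pic [[ 507.3  -83.5  117. ]
 [ 504.3 -111.4  117. ]
 [ 565.5 -109.6  117. ]
 [ 567.3  -85.9  117. ]]
held label [[501.6 -14.3 168.4]
 [499.7 -40.  168.4]] lid nr,fr, [[492.4  -2.1 168.4]
 [489.3 -60.2 168.4]
 [586.6 -54.6 168.4]] bottom [[492.4 -56.1 138.4]
 [586.2 -57.3 138.4]]
lid mid nl nr fr [[495.    3.  117. ]
 [493.9 -58.9 117. ]
 [593.7 -57.8 117. ]] [[  0.8 148.3   0. ]
 [ -0.8 139.7   0. ]
 [ -2.7 138.5   0. ]]
```

apply_moves([
  [5.5, -0.45, 0, 0.4, 0],
  [5.5, 0, 0, 0.4, 0],
  [5.5, 0, 0, 0.4, 0],
  [5.5, 0, 0, 0, 0],
  [5.5, 0, 0, 0, 0],
])

```text
time_s: 11.48
eef_pos: [543.3, -29.2, 147.9]
ee_rot: [-0.0, -0.001, 1.0, 0.0]
force: [0.5, 0.6, -1.9]
grip_width: 0.714
```

Run:
```python
from h import *
st()
for n in("side",): cv2.imwrite(f"pics/{n}8.png",ctrl.capture(n)[:,:,::-1])
crop("pics/side8.png",240,170,95,90,8,"pics/c16.png")
```

```text
t 11.48 pos [543.3 -29.2 147.9] x@ -179.85 y@ 90.15 zdir [-0.001  0.    -1.   ] F [ 0.5  0.6 -1.9] g 0.714 tip 11.0
```

View pics/c16.png

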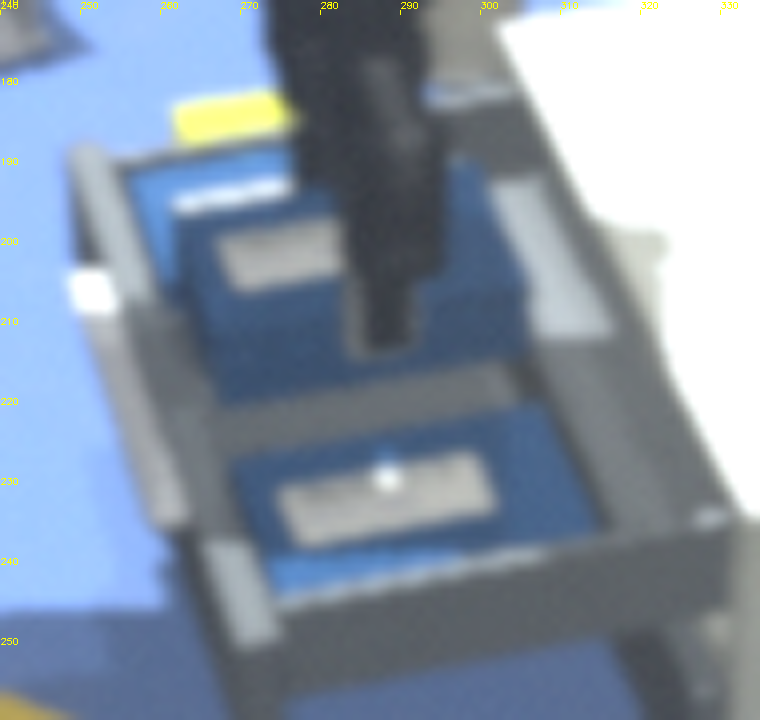

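Run:
```python
from h import *
np.set_printoptions(precision=1,suppress=True)
f8=lambda s:[240,170]+(np.array(s)+.5)/8-.5
print(onz("side",f8([[218,237],[237,292]]),156.9),onz("side",f8([[207,328],[528,275]]),156.9),"bottom",onz("side",f8([[222,405],[530,360]]),126.9))
print("R",onz("side",f8([[277,487],[298,549],[498,510],[476,452]]),117))
```

```text
[[505.9 -13.3 156.9]
 [505.5 -40.5 156.9]] [[493.1 -54.4 156.9]
 [591.3 -55.8 156.9]] bottom [[496.3 -55.5 126.9]
 [591.2 -60.  126.9]]
R [[ 505.9  -84.7  117. ]
 [ 505.6 -112.4  117. ]
 [ 566.4 -111.7  117. ]
 [ 567.1  -85.3  117. ]]
```

apply_moves([
  [5.5, 0, 0, 0.4, 0],
  [5.5, 0, 0, 0.4, 0],
  [5.5, 0, 0, 0.4, 0],
  [5.5, 0, 0, 0, 0],
])

```text
time_s: 11.87
eef_pos: [543.1, -29.4, 135.3]
ee_rot: [-0.001, -0.001, 1.0, 0.0]
force: [-0.7, 0.3, -2.0]
grip_width: 0.715
```

apply_moves([
  [5.5, 0, 0, 0.4, 0],
  [5.5, 0, 0, 0.4, 0],
  [5.5, 0, 0, 0, 0],
])

```text
time_s: 12.12
eef_pos: [543.2, -29.4, 127.4]
ee_rot: [-0.001, -0.001, 1.0, 0.0]
force: [0.2, -0.2, -2.2]
grip_width: 0.713
```

apply_moves([
  [5.5, 0, 0, 0.2, 0],
  [5.5, 0, 0, 0.2, 0],
  [5.5, 0, 0, 0, 0],
])

```text
time_s: 12.37
eef_pos: [543.4, -29.5, 123.9]
ee_rot: [-0.0, -0.001, 1.0, 0.0]
force: [-0.6, -0.4, -1.4]
grip_width: 0.714
```

Run:
```python
from h import *
st()
for n in("side",): cv2.imwrite(f"pics/{n}9.png",ctrl.capture(n)[:,:,::-1])
crop("pics/side9.png",240,170,95,90,8,"pics/c17.png")
```

```text
t 12.37 pos [543.4 -29.5 123.9] x@ -179.88 y@ 90.12 zdir [-0.  0. -1.] F [-0.6 -0.4 -1.4] g 0.714 tip 11.0
```

View pics/c17.png

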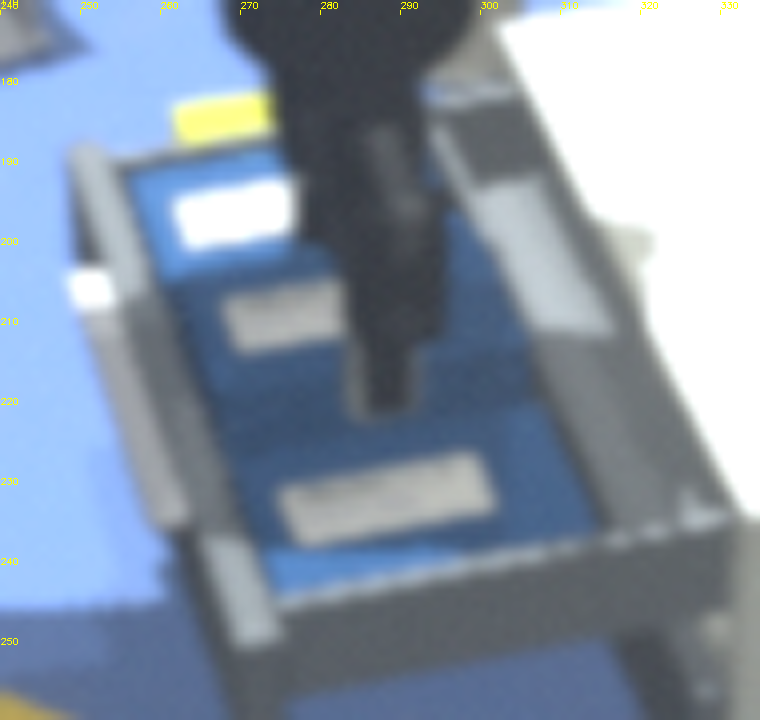

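The box is seated inside the bay walls with no reaction force, so I'll release it.

apply_moves([
  [8.5, 0, 0, 0, 0],
  [8.5, 0, 0, 0, 0],
  [8.5, 0, 0, 0, 0],
  [8.5, 0, 0, 0, 0],
  [8.5, 0, 0, 0, 0],
  [8.5, 0, 0, 0, 0],
  [8.5, 0, 0, -1, 0],
  [8.5, 0, 0, -2, 0],
  [8.5, 0, 0, -3, 0],
  [8.5, 0, 0, 0, 0],
  [8.5, 0, 0, 0, 0],
])

```text
time_s: 13.33
eef_pos: [544.2, -29.7, 186.2]
ee_rot: [0.002, -0.001, 1.0, -0.001]
force: [-1.1, 0.1, -0.7]
grip_width: 0.992
```

Run:
```python
from h import *
st()
for n in("side",): cv2.imwrite(f"pics/{n}10.png",ctrl.capture(n)[:,:,::-1])
crop("pics/side10.png",240,170,95,90,8,"pics/c18.png")
```

```text
t 13.33 pos [544.2 -29.7 186.2] x@ -179.87 y@ 90.13 zdir [ 0.004 -0.001 -1.   ] F [-1.1  0.1 -0.7] g 0.992 tip 11.0
```

View pics/c18.png

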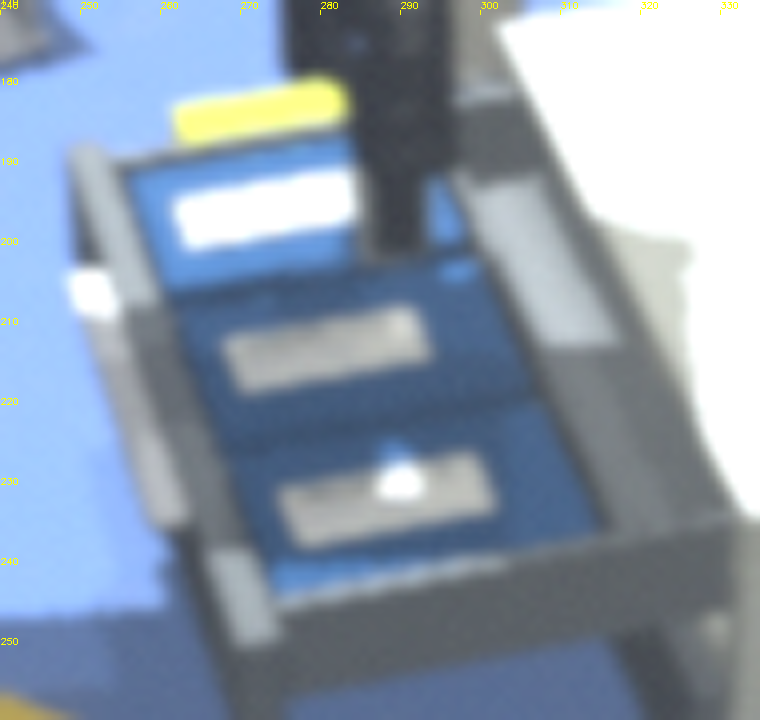

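The middle box lies level in line with its neighbours: label left edges at about (268,212) for the middle, (262,195) left and (275,231) right. Next I'll shut the fingers and go to the left box.

apply_moves([
  [0, 0, 2.4, 0, 0],
  [0, 0, 2.4, 0, 0],
  [0, 0, 2.4, 0, 0],
  [0, 0, 0, 0, 0],
  [0, 0, 0, 0, 0],
  [0, 0, 0, 0, 0],
  [0, 0, 0, 0, 0],
  [0, 0, 0, 2.5, 0],
  [0, 0, 0, 2, 0],
  [0, 0, 0, 0, 0],
  [0, 0, 0, 0, 0],
])

```text
time_s: 14.3
eef_pos: [543.2, 41.9, 139.1]
ee_rot: [-0.001, -0.001, 1.0, 0.0]
force: [0.7, 0.5, 0.8]
grip_width: 0.003
```

apply_moves([
  [0, 0, 0, 0.3, 0],
  [0, 0, 0, 0.3, 0],
  [0, 0, 0, 0, 0],
])

```text
time_s: 14.55
eef_pos: [543.5, 42.3, 133.6]
ee_rot: [0.0, -0.001, 1.0, -0.0]
force: [-0.6, 0.2, -0.5]
grip_width: -0.003
```

apply_moves([
  [0, 0, 0, 0.2, 0],
  [0, 0, 0, 0.1, 0],
  [0, 0, 0, 0, 0],
])

```text
time_s: 14.8
eef_pos: [543.4, 42.5, 130.3]
ee_rot: [-0.0, -0.001, 1.0, -0.0]
force: [-0.3, -0.1, 0.4]
grip_width: 0.003
```

apply_moves([
  [0, 0, 0, 0.2, 0],
  [0, 0, 0, 0, 0],
])

```text
time_s: 14.97
eef_pos: [543.4, 42.5, 128.1]
ee_rot: [-0.0, -0.001, 1.0, -0.0]
force: [-0.4, -0.4, 0.8]
grip_width: 0.0
```

apply_moves([
  [0, 0, 0, 0.2, 0],
  [0, 0, 0, 0, 0],
])

```text
time_s: 15.13
eef_pos: [544.7, 42.5, 128.0]
ee_rot: [0.002, -0.001, 1.0, -0.0]
force: [1.0, 0.1, 10.5]
grip_width: 0.0
```

The left box is touched: its top is at z=117 with 10 N. Next is the middle one.

apply_moves([
  [0, 0, 0, -2, 0],
  [0, 0, -2.4, 0, 0],
  [0, 0, -2.4, 0, 0],
  [0, 0, -2.4, 0, 0],
  [0, 0, 0, 0, 0],
  [0, 0, 0, 1, 0],
  [0, 0, 0, 0.5, 0],
  [0, 0, 0, 0.3, 0],
  [0, 0, 0, 0, 0],
])

```text
time_s: 15.88
eef_pos: [543.8, -28.5, 128.1]
ee_rot: [0.0, -0.002, 1.0, 0.0]
force: [1.4, -0.1, 1.2]
grip_width: -0.004
```

apply_moves([
  [0, 0, 0, 0.1, 0],
  [0, 0, 0, 0, 0],
])

```text
time_s: 16.05
eef_pos: [544.2, -28.6, 128.0]
ee_rot: [0.001, -0.002, 1.0, -0.0]
force: [-0.4, 1.1, 7.9]
grip_width: 0.001
```

apply_moves([
  [0, 0, 0, 0.1, 0],
  [0, 0, 0, 0, 0],
])

```text
time_s: 16.22
eef_pos: [544.8, -28.6, 128.0]
ee_rot: [0.002, -0.002, 1.0, -0.0]
force: [-0.5, 2.2, 14.4]
grip_width: -0.004
```

The middle top is at the same height (TCP 128.0) and flush with 14 N. Next is the right one.

apply_moves([
  [0, 0, 0, -2, 0],
  [0, 0, -2.4, 0, 0],
  [0, 0, -2.4, 0, 0],
  [0, 0, -2.4, 0, 0],
  [0, 0, 0, 0, 0],
  [0, 0, 0, 1, 0],
  [0, 0, 0, 0.5, 0],
  [0, 0, 0, 0.3, 0],
  [0, 0, 0, 0, 0],
])

```text
time_s: 16.97
eef_pos: [544.0, -100.1, 128.0]
ee_rot: [0.0, -0.002, 1.0, 0.0]
force: [0.6, 0.3, 3.6]
grip_width: -0.0
```

apply_moves([
  [0, 0, 0, 0.1, 0],
  [0, 0, 0, 0, 0],
])

```text
time_s: 17.13
eef_pos: [544.4, -100.2, 128.0]
ee_rot: [0.001, -0.002, 1.0, 0.0]
force: [0.0, 2.7, 9.7]
grip_width: -0.005
```

apply_moves([
  [0, 0, 0, -2, 0],
  [0, 0, 0, -4, 0],
  [0, 3, 1, 0, 0],
  [0, 3, 1, 0, 0],
  [0, 3, 1, 0, 0],
  [0, 3, 1, 0, 0],
  [0, 3, 1.5, 0, 0],
  [0, 0, 1.5, 0, 0],
  [0, 0, 0, 0, 0],
])

```text
time_s: 17.88
eef_pos: [392.3, -29.5, 187.1]
ee_rot: [-0.0, -0.002, 1.0, 0.0]
force: [1.5, -0.5, 0.3]
grip_width: -0.002
```

Run:
```python
from h import *
st()
for n in("side","top"): cv2.imwrite(f"pics/{n}11.png",ctrl.capture(n)[:,:,::-1])
crop("pics/side11.png",240,170,95,90,8,"pics/c19.png")
crop("pics/top11.png",225,170,130,90,6,"pics/c20.png")
```

```text
t 17.88 pos [392.3 -29.5 187.1] x@ -179.75 y@ 90.25 zdir [-0.     0.001 -1.   ] F [ 1.5 -0.5  0.3] g -0.002 tip 11.0
```

View pics/c19.png

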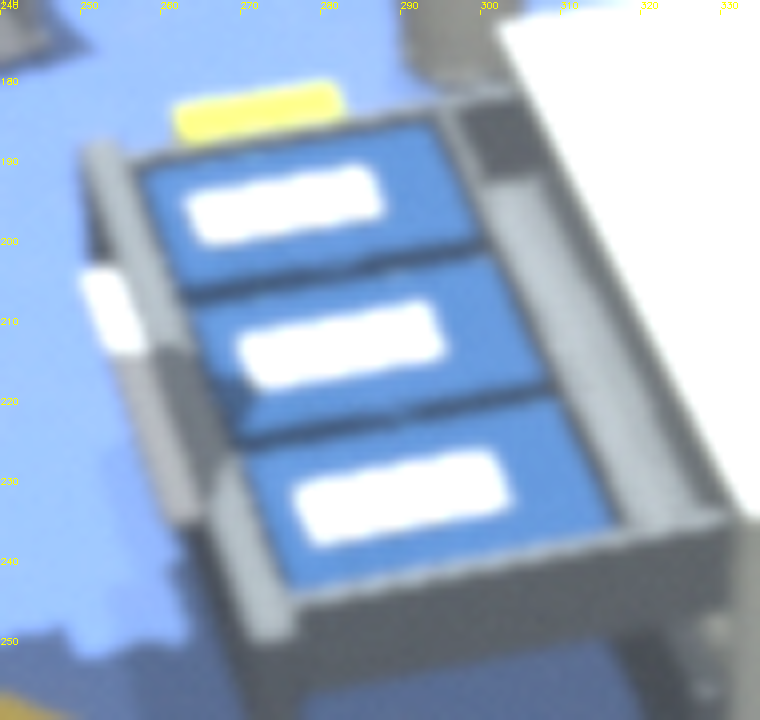

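View pics/c20.png

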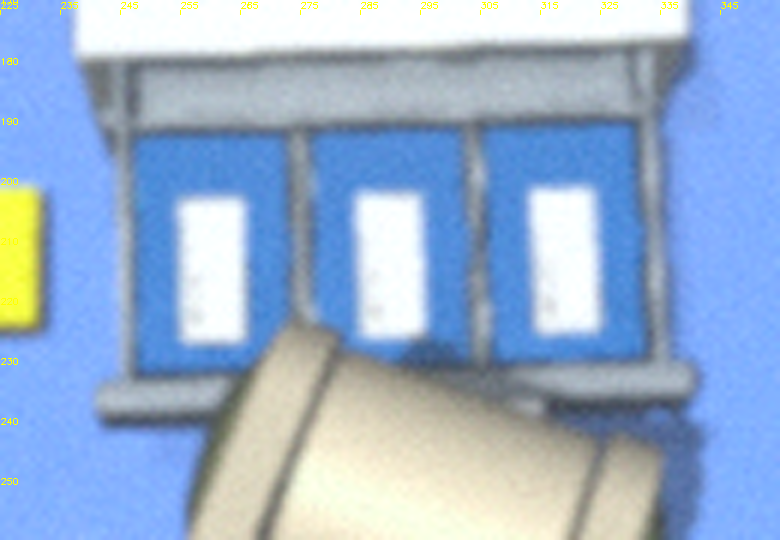

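All three boxes are level and in line. The lip is at about x=470. I'll come down in front of it and push.

apply_moves([
  [0, 0, 0, 3, 0],
  [0, 0, 0, 2.5, 0],
  [0, 0, 0, 1.5, 0],
  [0, 0, 0, 0, 0],
  [0, -2, 0, 0, 0],
  [0, -2, 0, 0, 0],
  [0, -1, 0, 0, 0],
  [0, -1, 0, 0, 0],
  [0, -0.8, 0, 0, 0],
  [0, -0.8, 0, 0, 0],
  [0, 0, 0, 0, 0],
])

```text
time_s: 18.9
eef_pos: [471.0, -32.0, 117.7]
ee_rot: [0.001, -0.001, 1.0, -0.0]
force: [-0.5, 0.3, -0.4]
grip_width: 0.002
```

apply_moves([
  [0, -0.8, 0, 0, 0],
  [0, -0.8, 0, 0, 0],
  [0, -0.8, 0, 0, 0],
  [0, -0.8, 0, 0, 0],
  [0, -0.8, 0, 0, 0],
  [0, -0.8, 0, 0, 0],
  [0, 0, 0, 0, 0],
])

```text
time_s: 19.48
eef_pos: [519.1, -31.8, 117.4]
ee_rot: [0.001, -0.001, 1.0, -0.0]
force: [0.9, -0.4, -0.0]
grip_width: 0.001
```

Run:
```python
from h import *
st()
for n in("side",): cv2.imwrite(f"pics/{n}12.png",ctrl.capture(n)[:,:,::-1])
crop("pics/side12.png",235,150,110,110,7,"pics/c21.png")
```

```text
t 19.48 pos [519.1 -31.8 117.4] x@ -179.87 y@ 90.13 zdir [ 0.001 -0.    -1.   ] F [ 0.9 -0.4 -0. ] g 0.001 tip 11.0
```

View pics/c21.png

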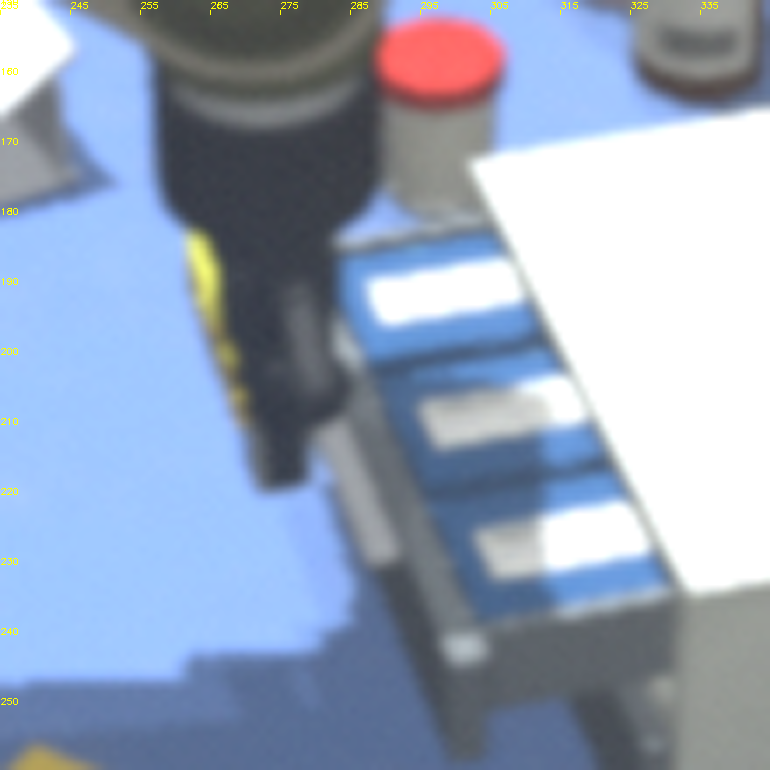

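The drawer is going in and the boxes clear the top board. I'll carry on.

apply_moves([
  [0, -0.8, 0, 0, 0],
  [0, -0.8, 0, 0, 0],
  [0, -0.8, 0, 0, 0],
  [0, -0.8, 0, 0, 0],
  [0, -0.8, 0, 0, 0],
  [0, -0.8, 0, 0, 0],
  [0, -0.5, 0, 0, 0],
  [0, 0, 0, 0, 0],
])

```text
time_s: 20.2
eef_pos: [571.7, -31.6, 117.3]
ee_rot: [0.001, -0.001, 1.0, -0.0]
force: [0.7, -0.7, -0.3]
grip_width: 0.002
```

apply_moves([
  [0, -0.5, 0, 0, 0],
  [0, -0.5, 0, 0, 0],
  [0, 0, 0, 0, 0],
  [0, 0, 0, 0, 0],
])

```text
time_s: 20.53
eef_pos: [580.8, -31.5, 117.4]
ee_rot: [0.0, -0.001, 1.0, -0.0]
force: [-0.4, -0.1, 0.2]
grip_width: -0.004
```

Run:
```python
from h import *
st()
for n in("side",): cv2.imwrite(f"pics/{n}13.png",ctrl.capture(n)[:,:,::-1])
crop("pics/side13.png",250,140,120,110,6,"pics/c22.png")
```

```text
t 20.53 pos [580.8 -31.5 117.4] x@ -179.88 y@ 90.12 zdir [ 0.001 -0.    -1.   ] F [-0.4 -0.1  0.2] g -0.004 tip 11.0
```

View pics/c22.png

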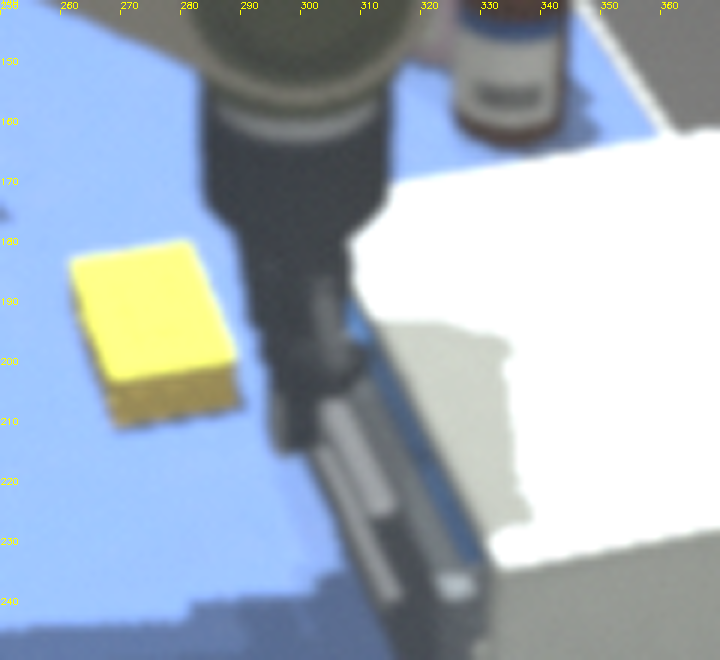

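apply_moves([
  [0, -0.4, 0, 0, 0],
  [0, -0.4, 0, 0, 0],
  [0, 0, 0, 0, 0],
])

```text
time_s: 20.83
eef_pos: [589.3, -31.5, 117.4]
ee_rot: [0.0, -0.001, 1.0, -0.0]
force: [-0.0, 0.6, 0.4]
grip_width: -0.0
```

apply_moves([
  [0, -0.4, 0, 0, 0],
  [0, -0.4, 0, 0, 0],
  [0, 0, 0, 0, 0],
])

```text
time_s: 21.08
eef_pos: [592.1, -31.3, 117.1]
ee_rot: [-0.007, -0.002, 1.0, 0.0]
force: [-29.8, -1.3, 18.6]
grip_width: 0.001
```

apply_moves([
  [0, -0.4, 0, 0, 0],
  [0, -0.4, 0, 0, 0],
  [0, 0, 0, 0, 0],
])

```text
time_s: 21.33
eef_pos: [592.8, -31.3, 117.0]
ee_rot: [-0.018, -0.002, 1.0, 0.001]
force: [-78.1, -3.3, 43.0]
grip_width: -0.001
```

It hit a hard stop. I'll back off and look to see whether that is home.

apply_moves([
  [0, 1.5, 0, 0, 0],
  [0, 2, 0, 0, 0],
  [0, 3, 0, 0, 0],
  [0, 3, 0, 0, 0],
  [0, 3, 0, 0, 0],
  [0, 0, 0, -3, 0],
  [0, 0, 0, -3, 0],
  [0, 3, 0, 0, 0],
  [0, 3, 0, 0, 0],
  [0, 0, 0, 0, 0],
])

```text
time_s: 22.17
eef_pos: [416.2, -31.1, 177.3]
ee_rot: [-0.001, -0.001, 1.0, 0.0]
force: [0.1, -0.1, -0.0]
grip_width: -0.001
```

Run:
```python
from h import *
st()
for n in("side","top"): cv2.imwrite(f"pics/{n}14.png",ctrl.capture(n)[:,:,::-1])
crop("pics/side14.png",270,150,130,110,6,"pics/c23.png")
crop("pics/top14.png",215,95,140,100,5,"pics/c24.png")
```

```text
t 22.17 pos [416.2 -31.1 177.3] x@ -179.87 y@ 90.13 zdir [-0.002  0.    -1.   ] F [ 0.1 -0.1 -0. ] g -0.001 tip 11.0
```

View pics/c23.png

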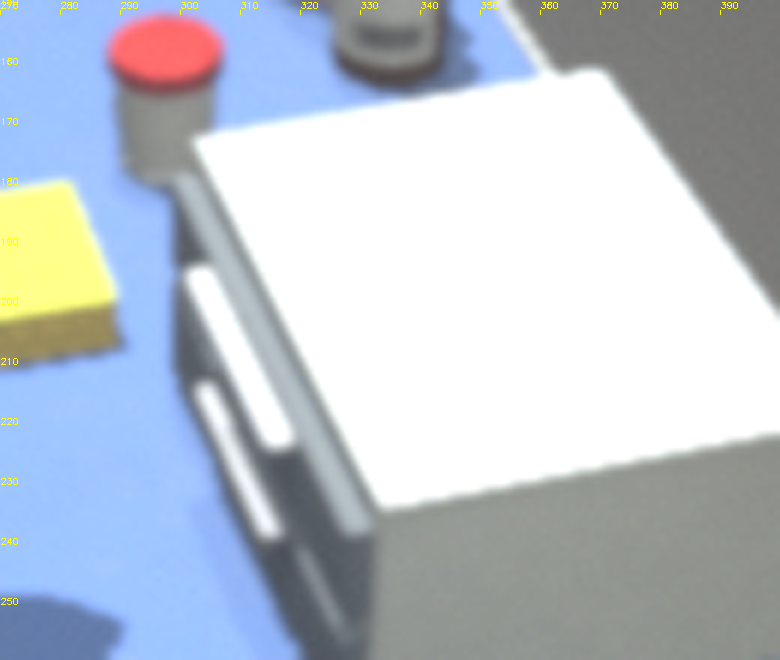

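View pics/c24.png

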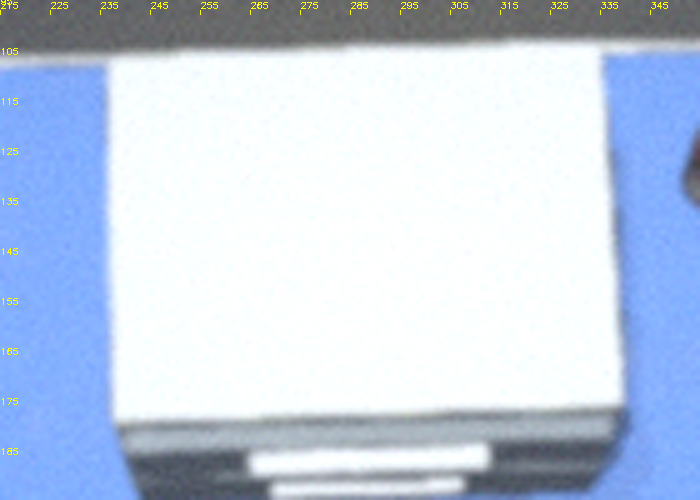

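Run:
```python
from h import *
np.set_printoptions(precision=1,suppress=True)
t=np.array([[249,474],[491,468]]);s=np.array([[186,270],[268,446]])
tp=[215,95]+(t+.5)/5-.5; sp=[270,150]+(s+.5)/6-.5
print(tri(tp,sp)); print(onz("top",tp,117),onz("side",sp,117))
t=np.array([[248,448],[547,437]]); s=np.array([[52,203],[113,388]])
print("start",onz("top",[225,170]+(t+.5)/6-.5,117),onz("side",[240,170]+(s+.5)/6-.5,117))
# cabinet front top edge z=136
t=np.array([[115,422],[623,408]]);s=np.array([[192,140],[380,512]])
print("cab",onz("top",[215,95]+(t+.5)/5-.5,136),onz("side",[270,150]+(s+.5)/6-.5,136))
```

```text
(array([[603. ,  28.8, 118.8],
       [602.8, -91. , 120.1]]), array([0.8, 0.9]))
[[603.1  28.8 117. ]
 [603.1 -91.1 117. ]] [[604.1  31.  117. ]
 [604.4 -87.5 117. ]]
start [[465.9  27.8 117. ]
 [467.2 -93.1 117. ]] [[466.4  31.5 117. ]
 [467.  -87.9 117. ]]
cab [[ 626.1   93.6  136. ]
 [ 627.  -155.9  136. ]] [[ 625.5   97.   136. ]
 [ 627.5 -155.4  136. ]]
```

The lip travelled 137 mm from its start of 138 mm out, so the drawer is home against its stop. Nothing is touching the robot, so I'll hand in.

Run:
```python
from rig import ctrl
print(ctrl.finish_job())
```

```text
the job is handed in; nothing more can be done
None
```

The slide box is packed in the middle bay, all three boxes were felt in order, and the drawer is pushed home. I handed the job in at about 22 s. It reports no verdict.

**Packing:** I gripped the box on the slope and laid it level on free bench. I then regripped it by its upper part, lowered it into the bay and let it drop the last 15 mm or so.

**Touching:** I touched left, then middle, then right with shut fingertips. All three tops read the same height (TCP at 128.0 mm, so tops at 117 mm), with 8 to 14 N of contact.

**Closing:** I pushed the drawer by its lip to its stop. The lip moved 136.6 mm by the top view and 137.5 mm by the side view, against the 138 mm it started out, so it is home to within about 1.5 mm.

**Final state:** The arm was clear of everything, and no bystander looked moved in the last pictures. I did not measure their positions.

**Checks that disagreed or went wrong:**
- **Camera heights:** two-view heights came out 2 to 4 mm too high. The two cameras also differed by about 3 mm in y. I aligned the box relative to its neighbours instead, and the touches confirmed the heights.
- **Last push:** I pushed further than needed against the home stop. Wrist force rose to about 78 N in x, below the 120 N limit, before I backed off.
- **After closing:** the boxes could not be seen with the drawer shut. The last view, with the drawer about 20 mm out, showed no jamming.

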